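# Moisture check on a post cap

## Robot

A 6-joint arm with a two-finger parallel gripper is mounted at the origin on the work surface. World frame = base frame: x ahead of the robot, y to its left, z up, the work surface at z = 0. Lengths are in m, angles in rad, forces in N, time in s.
With the tool pointing down it reaches from about 0.3 to 0.775 m from the base axis. Payload 14.6 kg.
Tool frame: the origin (TCP) lies between the finger pads; the fingertips stand 25 mm ahead of it and the grasp point (between the pads) lies 6 mm ahead of it; z points along the fingers, y is the line along which they close (so a half turn about z gives the same grasp; the last joint's range is limited). The gripper opens to 94 mm and grips with 3 to 60 N. Pads are 16 mm wide; open, the fingers measure 119 mm over their backs; the gripper's body (75 mm by 177 mm) begins 78 mm behind the grasp point.
Start: joints at [1.106, 0.3, 1.521, -0, 1.321, -0.067], TCP at [0.213, 0.507, 0.23] pointing down, gripper open.
Joint ranges: [-3.03, 3.03], [-0.79, 2.21], [0.23, 2.52], [-1.04, 4.18], [0, 3.07], [-2.55, 2.55]. Speed limits (rad/s): [2.22, 2.22, 2.57, 3.14, 3.14, 3.14].

## Interface

Orientations are given as a 3x3 rotation matrix whose columns are the frame's x, y, z axes.
In Python, from rig import bot gives the robot as it stands. Calls block until the motion is done:
- bot.move_pose(position, orientation): joint-space move of the TCP to a pose.
- bot.move_l(position, frame=None, vel=0.15, until_force=None): straight line of the TCP; frame=None keeps the orientation; vel is the mean speed in m/s. With until_force (N) it stops when the force on the tool has changed by that much, and returns True; else False.
- bot.set_joints(angles): joint-space move.
- bot.grip(opening, strength=None): opening from 0.0 (shut) to 1.0 (fully open); strength is the grip in N (None keeps the last); returns when the fingers have stopped.
- bot.dwell(seconds).
- bot.inverse_kinematics(position, orientation): joint angles nearest the present ones, or None.
- bot.observe(): the state.
- bot.capture(name): name is "scene" or "top" or "wrist"; returns (picture, depth): 480x640x3 uint8, red, green, blue; 480x640 float32, m along the optical axis (not along the pixel's ray), 0 where there is no reading.
- bot.get_calibration(name): a dict with "mtx" (3x3 intrinsics, pixels), "camera_from_world" (4x4, takes a point from world to camera coordinates). Camera axes: x right, y down, z forward; pixel columns grow to the right and rows downward; lengths in m; the calibration is good to about 2 mm. A picture is of the moment at which its call begins: read the wrist's pose just before it. get_calibration takes no time and is no camera call; for the wrist camera it gives the pose at the moment of the call.
A pose or a line that the arm cannot do raises bot.Unreachable and nothing moves.
- bot.job_done(): hands the job in; it is judged then, once.
Trained networks look in the newest picture that a camera, given by its name, has taken for a name from the list of things; names that differ only in an ending like _2 or _b are one class to them, and where a whole thing is asked for, a point or a joint stands for the part that bears it (a point fixed in the world has none). Each returns a list of dicts, best first, with "conf" (0 to 1); they miss things now and then, are a little off and sometimes report something else, mostly with a low value. They report only what shows in the picture. A call takes as long as a camera call. They do not tell look-alikes from the thing itself.
- bot.spot_in(camera, target): "at" ([x, y, z] in m, in world coordinates, good to about 4 mm: the middle of the surface that is visible of it).
The state is a dict: "time": time; "qpos": joint angles; "dq": joint speeds; "joint_torque": joint torques, N m; "position": TCP position; "eef_rot": TCP orientation; "force": force on the tool from outside, world axes, zero at the start; "moment": the same for the moment, N m; "gripper_width": opening from 0.0 (shut) to 1.0 (fully open); "grasp_force": force on a finger pad.
Only numpy, scipy, OpenCV 4.12 (cv2) and the standard library are available. Lean on these libraries where they do the work, as an engineer would, in place of code of your own. Each camera call takes 0.05 s, during which the arm holds its last target. There are 200 camera calls.

## Task

Turn the turntable until it clicks into the stop where the pencil-marked facet of the wooden post cap faces its front (the side with the spring catch, towards you). Then take the moisture meter out of the tool block, hold its sensing foot flat on the pencil cross, square to the sloping facet, and press lightly so that the sprung foot is pushed in about half-way, without bottoming it. Finish while holding it there steadily for the reading; leave the other tools and the wood on the bench where they are.

Things in the scene. Friction and masses are not known exactly. Their poses are not given: they have to be found in the camera images.
- turntable_base: fixed plywood base of the turntable, 325 x 230 x 18 mm, level on the bench. Origin: underside, on the turntable's axis. Its -x axis points to the front, where the steel spring-catch block stands (34 x 44 mm, 54 mm tall, 160 to 194 mm from the axis). A plywood disc, 256 mm diameter, top 48 mm above the bench, turns on it about the vertical.
- turntable (a joint): angle of the disc, rad, growing anticlockwise from above, endless. A sprung roller gives a stop every quarter turn: 0 (marked facet to the back), +-1.571, +-3.142. Wanted: +3.142 or -3.142 (marked facet to the front). Within 8 degrees of a stop the catch resists (about 10 N at the knob); in the last 3 degrees it snaps in and centres the disc once let go. Elsewhere light friction holds it.
- knob_grip (a point): upright round wooden knob for turning the disc, 23 mm diameter, 42 mm tall, spins freely on its pin, 112 mm from the axis, a quarter turn anticlockwise (from above) of the marked facet. This point is on the knob's axis, 80 mm above the bench, 18 mm below its top, 32 mm above the disc. 50 mm are free between knob and cap.
- cap: pale wooden post cap fixed on the disc: 80 mm square neck, 100 mm square lip (top 34 mm above the disc), low four-sided pyramid, 92 mm square at its foot, facets sloping 27 degrees from level, apex 58 mm above the disc (106 mm above the bench). Origin: underside, on the turntable's axis; the marked facet faces its +x.
- mark: pencil cross, two strokes 28 mm long, on one facet of the pyramid, on that facet's centre line. Origin: the middle of the cross, on the wood, 27 mm out from the turntable's axis and 43 mm above the disc (91 mm above the bench). Its z axis points straight out of the facet (27 degrees from vertical), its y axis is level.
- meter_center (a point): moisture meter, upright in one hole of the block: grey box-shaped grip, 26 (its x) x 40 (its y) x 66 mm tall, small screen high on its -x face; a 44 mm round collar under it rests on the block; below, in the hole, a 28 mm barrel and the sprung foot. This point: centre of the grip, 39 mm above the block, 99 mm above the foot's face. z points up along the meter. About 0.2 kg.
- meter_foot (a point): centre of the flat face of the meter's sensing foot, a steel disc of 24 mm diameter at the lower end, on the meter's long axis. It reaches 60 mm below the top of the block while the meter stands there.
- meter_head (a joint): how far the sprung foot is pushed into the meter, m: 0 free, 0.010 bottomed. It takes 1.5 N to start it, 4 N half-way (5 mm) and 6.5 N to bottom it.
- block: fixed wooden tool block, 75 x 190 x 80 mm, with two 32 mm holes right through it, 45 mm to either side of the middle along its y axis; the meter hangs in one, the hand countersink in the other. Origin: centre of the underside.
- countersink: hand countersink with a turned dark wooden handle, 40 mm diameter and 84 mm tall, standing in the other hole of the block. Not to be disturbed. Origin: on its axis, level with the block's top.
- offcut: off-cut of pale wood, 110 x 70 x 22 mm, on the bench. Not to be disturbed. Origin: underside.
- hammer: hammer lying on the bench, 270 mm long. Not to be disturbed. Origin: middle of its length, underside.
- clamp: steel bar clamp lying on the bench, 250 x 90 mm. Not to be disturbed. Origin: middle of its bar, underside.
Things that resemble listed ones, but are neither listed nor needed, are in the scene too. What is shaped like the part that bears meter_center but red is not meant. What is shaped like the block but yellow is not meant.

How it is judged:
By the outcome, as a careful person would: the job done as asked, in the order asked, and still so for the second after the job is handed in, while the arm keeps its last pose, push and grip.
It also fails if it takes over 58 s, if anything falls off the work surface, if the arm or the gripper's body presses on something with over 40 N, if the wrist force passes 120 N, or if a joint passes its speed limit or range.

## Working session

There is one attempt and no reset: what is moved stays moved. The work goes in short steps, each a Python script; the robot and the scene stay as the last script left them, time stands still between calls to the robot, and variables do not carry over. Pictures are saved under pics/ and viewed, at most 10 in all, crops included, and the job is handed in when it is done.

```bash
mkdir -p pics; ls; python3 - <<'E'
from rig import bot
import cv2,numpy as np
ims=[]
for n in("scene","top"):
    p,d=bot.capture(n); np.savez(f"/tmp/{n}.npz",p=p,d=d)
    cv2.imwrite(f"pics/{n}1.png",p[:,:,::-1])
    for t in("turntable_base","knob_grip","cap","mark","meter_center","block","countersink","offcut","hammer","clamp"):
        print(n,t,[(np.round(r["at"],3).tolist(),round(r["conf"],2)) for r in bot.spot_in(n,t)[:3]])
print(bot.observe()["time"])
E
```

```text
pics
scene turntable_base [([0.605, 0.113, 0.05], 0.59)]
scene knob_grip [([0.471, 0.089, 0.085], 0.53)]
scene cap [([0.598, 0.091, 0.081], 0.65)]
scene mark []
scene meter_center [([0.478, -0.346, 0.117], 0.89), ([0.356, -0.296, 0.098], 0.64)]
scene block [([0.49, -0.294, 0.059], 0.77), ([0.207, -0.346, 0.069], 0.66)]
scene countersink [([0.468, -0.262, 0.125], 0.8)]
scene offcut [([0.472, 0.425, 0.022], 0.87), ([0.605, 0.097, 0.049], 0.22)]
scene hammer [([0.707, -0.344, 0.026], 0.62), ([0.48, -0.348, 0.118], 0.42)]
scene clamp [([0.671, 0.373, 0.016], 0.87)]
top turntable_base [([0.537, 0.087, 0.048], 0.61)]
top knob_grip [([0.463, 0.085, 0.099], 0.42)]
top cap []
top mark []
top meter_center [([0.346, -0.299, 0.127], 0.84), ([0.461, -0.348, 0.149], 0.82)]
top block [([0.451, -0.305, 0.082], 0.94), ([0.194, -0.362, 0.077], 0.69), ([0.567, 0.086, 0.046], 0.25)]
top countersink [([0.661, 0.372, 0.02], 0.59), ([0.458, -0.259, 0.159], 0.51)]
top offcut [([0.46, 0.425, 0.021], 0.57)]
top hammer [([0.684, -0.351, 0.021], 0.83)]
top clamp [([0.662, 0.367, 0.019], 0.92)]
1.1
```

View pics/scene1.png

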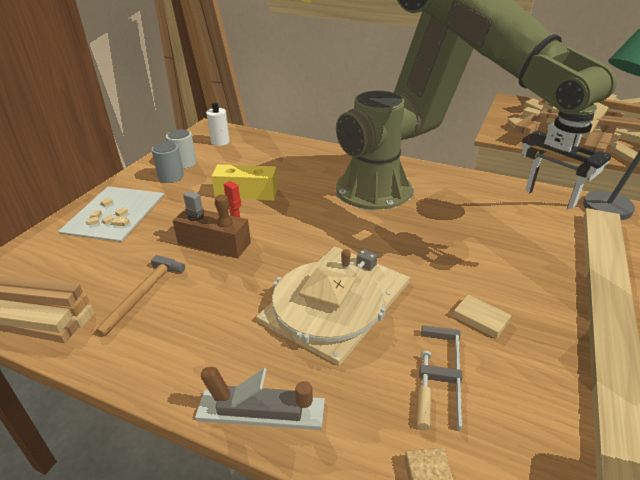

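View pics/top1.png

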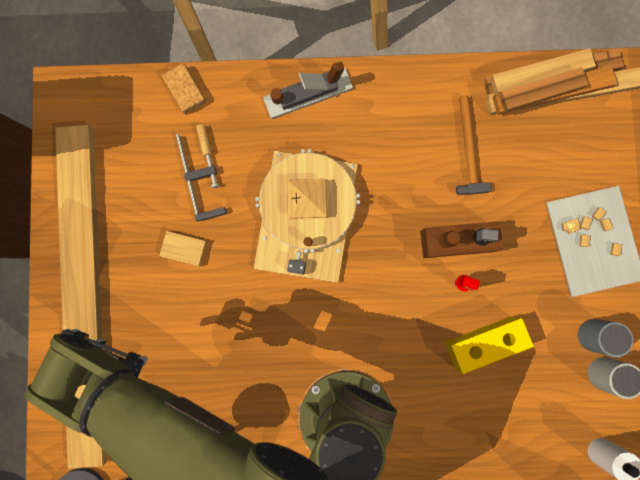

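Scene: the cap on its turntable sits at about (307,203) in the top view, with the cross on its left facet (296,198), the knob at (308,241) and the catch at (297,263). The grey meter is at (487,236) in the dark block, beside the countersink at (452,238). The red meter (467,283) and the yellow block are decoys. I'll take the geometry from the stored top depth image.

```bash
cat > h.py <<'E'
from rig import bot
import numpy as np,cv2
def cloud(p,d,c):
    K=c["mtx"];v,u=np.mgrid[:480,:640]
    P=np.stack([(u-K[0,2])/K[0,0]*d,(v-K[1,2])/K[1,1]*d,d,np.ones_like(d)],-1)
    W=(P@np.linalg.inv(c["camera_from_world"]).T)[...,:3]; W[d<=0]=np.nan
    return W
def sel(W,c,r,z0,z1):
    m=(np.hypot(W[...,0]-c[0],W[...,1]-c[1])<r)&(W[...,2]>z0)&(W[...,2]<z1); return m
def rect(xy): 
    return cv2.minAreaRect((xy*1000).astype(np.float32))
def down(yaw): # tool pointing down, closing axis y at angle yaw from world y
    c,s=np.cos(yaw),np.sin(yaw)
    return np.array([[-c,-s,0],[-s,c,0],[0,0,-1.]])
E
python3 - <<'E'
from h import *
print(np.round(bot.observe()["eef_rot"],2).tolist())
f=np.load("/tmp/top.npz");W=cloud(f["p"],f["d"],bot.get_calibration("top"))
m=sel(W,(.565,.09),.2,.042,.0525);x=W[m][:,:2]
print("disc",cv2.minEnclosingCircle((x*1000).astype(np.float32)),m.sum())
c=(.565,.09)
m=sel(W,c,.075,.076,.086);print("lip",rect(W[m][:,:2]),m.sum())
m=sel(W,c,.03,.1,.2);print("apex",W[m].mean(0) if m.any() else 0)
m=sel(W,(.463,.085),.035,.088,.105);print("knob",np.median(W[m],0),rect(W[m][:,:2]),m.sum())
m=sel(W,(.4,.1),.07,.05,.06);print("catch",rect(W[m][:,:2]),m.sum())
m=sel(W,(.56,.09),.25,.012,.023);print("base",rect(W[m][:,:2]),m.sum())
m=sel(W,(.455,-.305),.13,.074,.085);print("block",rect(W[m][:,:2]),m.sum())
for n,c in(("meter",(.461,-.348)),("cs",(.458,-.259)),("red",(.346,-.299))):
    m=sel(W,c,.04,.11,.2);z=np.nanmax(W[m][:,2]);m=sel(W,c,.04,z-.008,z+1);print(n,z,rect(W[m][:,:2]),m.sum())
E
```

```text
[[-0.92, 0.39, 0.0], [0.39, 0.92, 0.0], [-0.0, 0.0, -1.0]]
disc ((548.7321166992188, 95.46560668945312), 165.11827087402344) 5620
lip ((575.8807373046875, 85.74533081054688), (100.3924331665039, 99.4664306640625), 88.8650131225586) 686
apex [0.57504672 0.08596626 0.10222078]
knob [0.46339575 0.08386786 0.09560369] ((463.64178466796875, 83.9143295288086), (20.81831932067871, 21.536500930786133), 43.89780807495117) 67
catch ((424.1788330078125, 111.64430236816406), (58.85240936279297, 82.1758041381836), 71.16207885742188) 199
base ((551.9342041015625, 158.59593200683594), (364.52984619140625, 324.7304382324219), 79.1075439453125) 2873
block ((416.34844970703125, -314.4629821777344), (163.36343383789062, 191.62905883789062), 3.3439409732818604) 1575
meter 0.15651318217782495 ((463.2267150878906, -355.0842590332031), (39.23372268676758, 25.750972747802734), 79.20075988769531) 135
cs 0.16677152847306798 ((457.5006103515625, -267.46319580078125), (29.284114837646484, 28.85076904296875), 88.10218048095703) 102
red 0.13848435122338687 ((347.86614990234375, -309.5162658691406), (38.173423767089844, 24.1713809967041), 74.61811065673828) 97
```

```bash
python3 - <<'E'
from h import *
f=np.load("/tmp/top.npz");W=cloud(f["p"],f["d"],bot.get_calibration("top"))
A=np.array([.5755,.0859])
r=np.hypot(W[...,0]-A[0],W[...,1]-A[1])
m=sel(W,(.4,.1),.07,.05,.062)&(r>.15)
n,l,s,c=cv2.connectedComponentsWithStats(m.astype(np.uint8));i=1+np.argmax(s[1:,4])
q=W[l==i][:,:2];print("catch",rect(q),q.mean(0),s[i,4]);v=q.mean(0)-A;print(np.degrees(np.arctan2(v[1],v[0])))
m=(r<.25)&(W[...,2]>.013)&(W[...,2]<.022)&(r>.133)
n,l,s,c=cv2.connectedComponentsWithStats(m.astype(np.uint8))
q=np.vstack([W[l==i][:,:2] for i in range(1,n) if s[i,4]>60]);print("base",rect(q))
bot.grip(.5)
bot.move_pose([.4636,.0839,.25],down(0))
K=bot.get_calibration("wrist");p,d=bot.capture("wrist");W=cloud(p,d,K)
np.savez("/tmp/w1.npz",p=p,d=d);cv2.imwrite("pics/w1.png",p[:,:,::-1])
m=sel(W,(.4636,.0839),.03,.092,.104);print("knob",rect(W[m][:,:2]),m.sum())
m=sel(W,A,.075,.078,.085);print("lip",rect(W[m][:,:2]),m.sum())
for t in("mark","knob_grip","turntable_base"):print(t,bot.spot_in("wrist",t))
print(bot.observe()["time"])
E
```

```text
catch ((402.22845458984375, 119.02295684814453), (44.194637298583984, 33.581809997558594), 78.6602783203125) [0.4020644 0.1187656] 186
169.26982782240856
base ((551.1704711914062, 155.01043701171875), (357.1885986328125, 324.5848388671875), 79.10533905029297)
knob ((461.8777770996094, 85.01922607421875), (22.607114791870117, 21.820850372314453), 46.707374572753906) 499
lip ((573.846435546875, 85.42037963867188), (100.44145202636719, 100.01907348632812), 0.2708229124546051) 1616
mark []
knob_grip [{'at': [0.4619, 0.0866, 0.1005], 'conf': 0.72}]
turntable_base [{'at': [0.483, 0.0948, 0.0467], 'conf': 0.73}, {'at': [0.4614, 0.0873, 0.1], 'conf': 0.24}]
3.9583
```

View pics/w1.png

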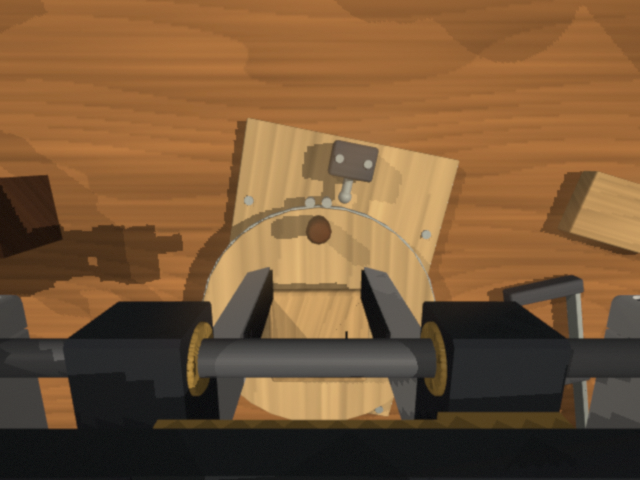

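The wrist view shows the knob at (318,230), the catch block at (353,160) and the roller at (346,195). The catch lies at 169.1° and the knob at about 180.2°, so the disc has to turn about +79°. Gripping the knob and moving it along the arc.

```bash
python3 - <<'E'
from h import *
A=np.array([.5745,.0856]);a0,a1=np.radians(180.2),np.radians(259.1)
P=lambda a,z:[*(A+.112*np.array([np.cos(a),np.sin(a)])),z]
bot.move_l(P(a0,.086),vel=.2); bot.grip(.15,30); s=bot.observe();print(s["gripper_width"],s["grasp_force"],s["force"])
for a in np.linspace(a0,a1,8)[1:]:
    bot.move_l(P(a,.086),vel=.12); print(np.round(bot.observe()["force"],1),end=" ")
bot.grip(.5); s=bot.observe();print(s["force"],s["time"])
bot.move_l(P(a1,.2),vel=.3)
p,d=bot.capture("top");np.savez("/tmp/top2.npz",p=p,d=d)
W=cloud(p,d,bot.get_calibration("top"))
m=sel(W,P(a1,0),.035,.088,.105);print("knob",rect(W[m][:,:2]),m.sum(),P(a1,0))
bot.move_pose([.36,-.30,.32],down(0)) 
cv2.imwrite("pics/top2.png",cv2.resize(bot.capture("top")[0][120:320,200:540,::-1],None,fx=2.3,fy=2.3))
K=bot.get_calibration("wrist");p,d=bot.capture("wrist");np.savez("/tmp/w2.npz",p=p,d=d,c=K["camera_from_world"]);cv2.imwrite("pics/w2.png",p[:,:,::-1])
W=cloud(p,d,K)
for n,c in(("meter",(.463,-.353)),("cs",(.458,-.265)),("red",(.346,-.30))):
    m=sel(W,c,.04,.11,.2)
    if m.any():z=np.nanmax(W[m][:,2]);m=sel(W,c,.04,z-.008,z+1);print(n,z,rect(W[m][:,:2]),m.sum())
print(bot.spot_in("wrist","meter_center"),bot.observe()["time"])
E
```

```text
0.24049897941297677 30.00098705291748 [-1.34751788  0.08463457  4.13648679]
[ 0.4 -0.2  6. ] [ 1.6 -0.8  6.5] [3.1 1.9 5.8] [2.1 1.1 6.2] [1.2 1.4 7.7] [1.1 2.3 7.7] [-1.2  2.5  9.1] [ 0.22195048 -0.08205015  0.13441038] 8.35
knob ((553.8076171875, -29.81962776184082), (10.254731178283691, 0.6823900938034058), 88.22136688232422) 5 [np.float64(0.5533213103851322), np.float64(-0.024379375822001698), 0]
meter 0.15468341392771928 ((459.0749816894531, -345.4961242675781), (17.62880516052246, 21.91427230834961), 82.29380798339844) 339
cs 0.1660107057975594 ((452.15606689453125, -267.4355773925781), (25.523176193237305, 32.21895980834961), 3.0804693698883057) 700
red 0.13518349337163987 ((347.9454650878906, -300.09136962890625), (44.620811462402344, 79.7458267211914), 0.131480410695076) 62818
[{'at': [0.4489, -0.3422, 0.1376], 'conf': 0.71}, {'at': [0.3403, -0.3044, 0.1341], 'conf': 0.64}] 10.425
```

View pics/top2.png

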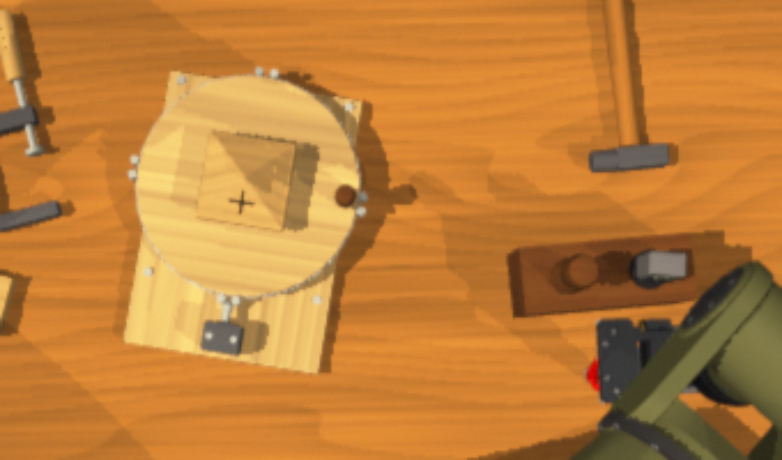

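View pics/w2.png

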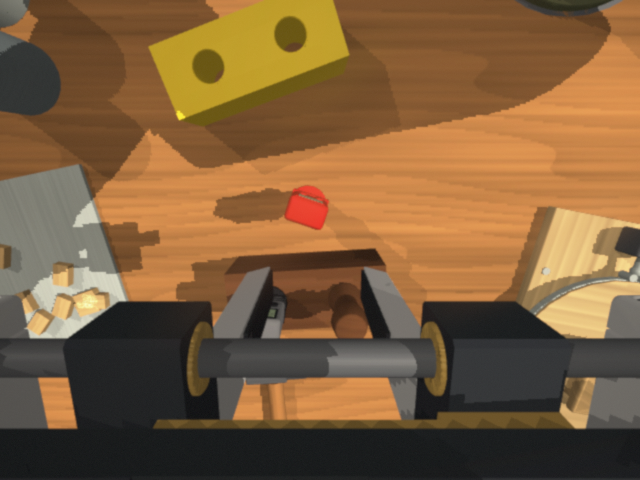

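The top view shows the cross (241,202) facing the catch, with the roller seated between two studs (229,300). In the wrist view the fingers partly hide the meter (272,305), so I'll look again from above it and take it.

```bash
python3 - <<'E'
from h import *
bot.move_pose([.463,-.351,.33],down(-.18))
K=bot.get_calibration("wrist");p,d=bot.capture("wrist");cv2.imwrite("pics/w3.png",p[:,:,::-1])
W=cloud(p,d,K);c=(.461,-.351)
m=sel(W,c,.035,.145,.165);z=np.median(W[m][:,2]);print("meter",z,rect(W[m][:,:2]),m.sum())
m=sel(W,(.458,-.265),.035,.155,.175);print("cs",rect(W[m][:,:2]),m.sum())
f=np.load("/tmp/top2.npz");W=cloud(f["p"],f["d"],bot.get_calibration("top"))
m=sel(W,(.463,-.353),.04,.147,.165);print("top meter",rect(W[m][:,:2]),m.sum())
m=sel(W,(.4745,.0856),.001,0,1)
m=sel(W,(.5745,.0856),.072,.078,.085);print("lip",rect(W[m][:,:2]),m.sum())
# cross: dark pixels on cap facet
H=np.hypot(W[...,0]-.55,W[...,1]-.09)
m=(H<.03)&(W[...,2]>.08)&(f["p"].mean(-1)<110);print("dark",W[m].mean(0),m.sum())
print(bot.observe()["time"])
E
```

```text
meter 0.15254307449749788 ((460.8945007324219, -357.04248046875), (39.850135803222656, 26.958471298217773), 84.70196533203125) 1121
cs ((455.3544006347656, -267.8069152832031), (32.39509201049805, 32.062564849853516), 6.942828178405762) 1011
top meter ((462.0265808105469, -356.18646240234375), (40.86019515991211, 27.105979919433594), 85.02848815917969) 163
lip ((575.7890014648438, 85.92827606201172), (97.49651336669922, 99.81385040283203), 78.91633605957031) 381
dark [0.55046744 0.07934638 0.1743544 ] 32
11.0083
```

View pics/w3.png

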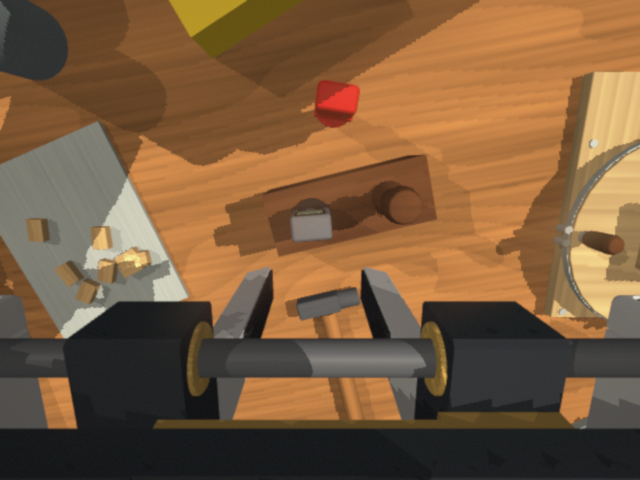

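The meter (311,223) has its screen on the -x side (towards the robot), clear of the countersink (397,203). I'll grip its y faces so the screen stays uncovered.

```bash
cat >> h.py <<'E'
phi=np.radians(168.95);A=np.array([.575,.0857,0]);hv=np.array([np.cos(phi),np.sin(phi),0]);t=np.radians(27)
n=np.sin(t)*hv+np.cos(t)*np.array([0,0,1.]);M=A+.027*hv+[0,0,.091]
Y=np.cross([0,0,1.],-hv);R=np.stack([np.cross(Y,-n),Y,-n],1)
E
python3 - <<'E'
from h import *
print(M,n,np.linalg.det(R),bot.inverse_kinematics(M+n*.105,R),bot.inverse_kinematics(M+n*.25,R))
x,y=.4614,-.3566
bot.grip(.72)
bot.move_pose([x,y,.26],down(-.09)); bot.move_l([x,y,.125],vel=.2)
bot.grip(.2,40); s=bot.observe();print(s["gripper_width"],s["grasp_force"],s["force"])
bot.move_l([x,y,.36],vel=.2); bot.dwell(.2); print(bot.observe()["force"])
bot.move_pose(M+n*.25,R); bot.move_l(M+n*.135,vel=.15); bot.dwell(.3)
s=bot.observe();print(s["force"],s["gripper_width"],s["position"]-(M+n*.135),s["time"])
for c in("scene","wrist","top"):
    p,d=bot.capture(c);np.savez(f"/tmp/f_{c}.npz",p=p,d=d,c=bot.get_calibration(c)["camera_from_world"]);
    if c!="top":cv2.imwrite(f"pics/f_{c}.png",cv2.resize(p[180:380,220:440,::-1],None,fx=2.7,fy=2.7) if c=="scene" else p[:,:,::-1])
E
```

```text
[0.54850057 0.09087497 0.091     ] [-0.44557365  0.08701434  0.89100652] 1.0000000000000002 [ 0.21084753  0.07001184  1.97555163 -0.28818668  0.67832227 -0.98027343] [ 0.28463992 -0.20178648  1.91540401 -0.24782991  1.01699111 -1.00650164]
0.42230907013034175 40.00111699104309 [-0.60766204  0.181954    3.79586845]
[-0.49456457 -0.90468383 -1.30019685]
[ 0.44422367 -0.11188811 -2.22187351] 0.4239745031247342 [1.52395554e-05 1.22252876e-04 5.01733086e-04] 17.7583
```

View pics/f_scene.png

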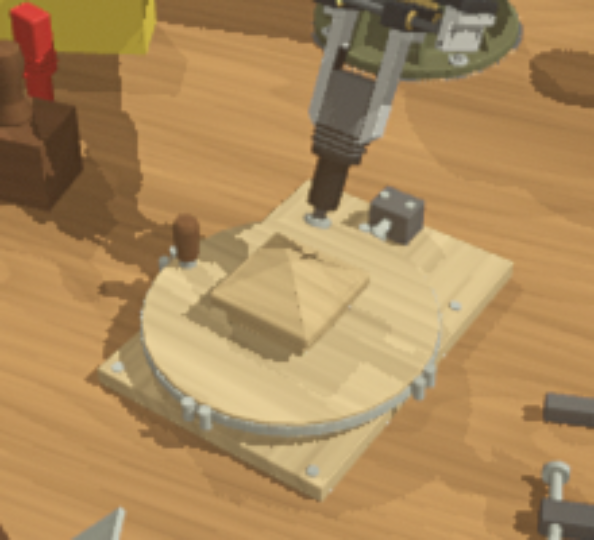

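View pics/f_wrist.png

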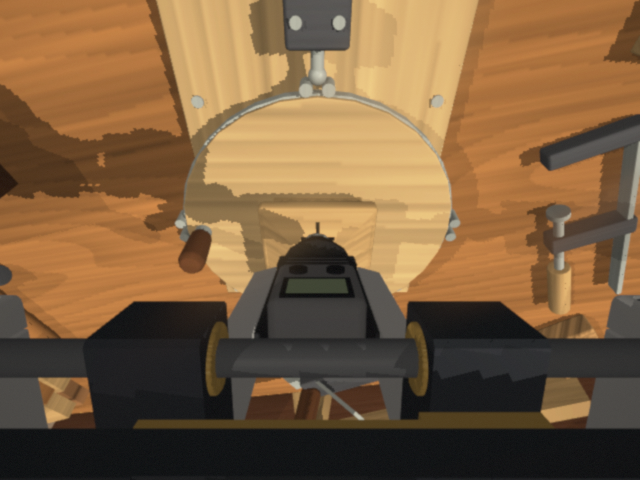

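The scene crop shows the foot (318,220) above the disc, approaching the facet. The wrist view shows the meter centred over the cross stroke (318,228) with its screen uncovered. I'll check the meter's axis in the hand with a cylinder fit to the barrel.

```bash
python3 - <<'E'
from h import *
from scipy.optimize import least_squares
s=bot.observe();P0=s["position"];T=s["eef_rot"]
Q=[]
for c in("scene","wrist","top"):
    f=np.load(f"/tmp/f_{c}.npz");k=dict(mtx=bot.get_calibration(c)["mtx"],camera_from_world=f["c"])
    W=cloud(f["p"],f["d"],k);q=(W.reshape(-1,3)-P0)@T
    q=q[(np.hypot(q[:,0],q[:,1])<.022)&(q[:,2]>.052)&(q[:,2]<.088)]
    print(c,len(q))
    if len(q)<40: continue
    r=least_squares(lambda v:np.hypot(q[:,0]-v[0]-v[2]*(q[:,2]-.07),q[:,1]-v[1]-v[3]*(q[:,2]-.07))-.014,[0,0,0,0],loss="soft_l1",f_scale=.001)
    print(np.round(r.x,4),"rms",np.sqrt(np.mean(r.fun**2)))
f=np.load("/tmp/f_wrist.npz");W=cloud(f["p"],f["d"],dict(mtx=bot.get_calibration("wrist")["mtx"],camera_from_world=f["c"]))
m=sel(W,A,.072,.078,.085);print("lip wrist",rect(W[m][:,:2]),m.sum())
E
```

```text
scene 185
[-0.001  -0.0013 -0.0153 -0.0159] rms 0.0017580422735183788
wrist 54
[-0.0005 -0.0008 -0.0248 -0.0154] rms 0.00016404485672210227
top 24
lip wrist ((559.455322265625, 88.28217315673828), (100.03021240234375, 72.45841979980469), 78.96424102783203) 2330
```

```bash
cat >> h.py <<'E'
from scipy.spatial.transform import Rotation as Ro
a=np.array([-.018,-.0155,1]);a/=np.linalg.norm(a)
v=np.cross([0,0,1],a);R2=R@Ro.from_rotvec(-v).as_matrix()
ft=np.array([-.0014,-.0015,.105]);M2=M+.0008*hv
pos=lambda s: M2+n*s-R2@ft   # foot face (free) at distance s from facet
E
python3 - <<'E'
from h import *
print(R2@a+n)
bot.move_l(pos(.012),R2,vel=.05);bot.dwell(.4)
b=bot.observe();fn=lambda:(bot.observe()["force"]-b["force"])@n
print(b["force"],b["time"])
s=.012;hit=bot.move_l(pos(-.006),R2,vel=.012,until_force=2.5)
bot.dwell(.3);o=bot.observe();d=(o["position"]-pos(0))@n;print(hit,"s",d,fn(),o["force"]-b["force"],(o["moment"]-b["moment"]),o["time"])
E
```

```text
[ 1.20019605e-06 -1.71868281e-06  7.68039585e-07]
[ 0.0611242   0.6855192  -1.96819812] 18.8083
True s -0.0014589242861083932 2.174602723555762 [ 0.46302415 -0.73972143  2.74440242] [-0.1252933  -0.41181906 -0.01528529] 20.1417
```

```bash
python3 - <<'E'
from h import *
b=np.array([.061,.686,-1.968])
for s in(-.003,-.0049):
    bot.move_l(pos(s),R2,vel=.01);bot.dwell(.5);o=bot.observe();F=o["force"]-b
    print(s,(o["position"]-pos(0))@n,F@n,F,o["gripper_width"],o["time"])
p=bot.capture("scene")[0];cv2.imwrite("pics/end.png",cv2.resize(p[180:380,220:440,::-1],None,fx=2.7,fy=2.7))
E
```

```text
-0.003 -0.0030165493274739814 2.9371276919356792 [-4.05574615 -0.12370754  1.28030309] 0.42567253228773366 20.9583
-0.0049 -0.004857469937056455 5.420507672271283 [-2.6290259   0.50435833  4.71960248] 0.42185202556198587 21.8
```

View pics/end.png

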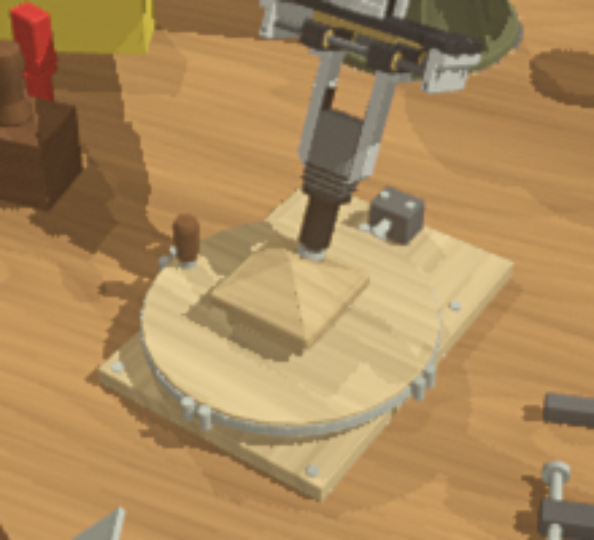

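The foot (312,255) is flat on the facet. The force readings are noisy, so I'll average them.

```bash
python3 - <<'E'
from h import *
b=np.array([.061,.686,-1.968]);L=[]
for _ in range(25):
    bot.dwell(.06);L.append((bot.observe()["force"]-b)@n)
print(np.mean(L),np.std(L),(bot.observe()["position"]-pos(0))@n,bot.observe()["time"])
E
```

```text
4.435325138641393 0.5023292217935089 -0.004884581486446722 23.3083
```

```bash
python3 - <<'E'
from h import *
bot.move_l(pos(-.0045),R2,vel=.01);bot.dwell(.3)
b=np.array([0,0,-1.97]);L=[]
for _ in range(25):
    bot.dwell(.06);L.append(bot.observe()["force"]-b)
m=np.mean(L,0);print(m,m@n,bot.observe()["grasp_force"],bot.observe()["time"])
if 3.2<m@n<4.8: bot.job_done();print("done")
E
```

```text
[-1.56557222  1.70800811  3.98419437] 4.396142106370344 40.0006502866745 25.3167
the job is handed in; nothing more can be done
done
```

The job is handed in: the marked facet is clicked in at the front, and the meter is held square on the cross with its foot pushed in about half-way. I estimate 4.5 to 6 mm, from about 4.4 N of force and 4.5 mm of travel.

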